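# Park the dish tray under the bench shelf

## Robot

A 6-joint arm with a two-finger parallel gripper is mounted at the origin on a cart in front of the work surface, level with it; the furniture and walls round the work are solid. World frame = base frame: x ahead of the robot, y to its left, z up, the work surface at z = 0. Lengths are in m, angles in rad, forces in N, time in s.
With the tool pointing down it reaches from about 0.3 to 0.775 m from the base axis. Payload 14.6 kg.
Tool frame: the origin (TCP) lies at the centre of the arm's flange, where the gripper is bolted on; the fingertips stand 199 mm ahead of it and the grasp point (between the pads) lies 180 mm ahead of it; z points along the fingers, y is the line along which they close (so a half turn about z gives the same grasp; the last joint's range is limited). The gripper opens to 94 mm and grips with 3 to 60 N. Pads are 16 mm wide; open, the fingers measure 119 mm over their backs; the gripper's body (75 mm by 177 mm) begins 78 mm behind the grasp point.
Start: joints at [1.105, 0.3, 1.521, -0, 1.321, -0.067], TCP at [0.214, 0.507, 0.405] pointing down, gripper open.
Joint ranges: [-3.03, 3.03], [-0.79, 2.21], [0.23, 2.52], [-1.04, 4.18], [0, 3.07], [-2.55, 2.55]. Speed limits (rad/s): [2.22, 2.22, 2.57, 3.14, 3.14, 3.14].

## Interface

Orientations are given as [roll, pitch, yaw] about the fixed x, y, z axes, in that order (R = Rz(yaw) Ry(pitch) Rx(roll)).
In Python, from station import ctrl gives the robot as it stands. The module is installed in compiled form; this text tells all that it offers.
- The arm moves only by the tool servo_tool, never from a script. Its argument "motion" is a list of rows, each a list of 5 numbers: the closure, from 0 (fully open) to 1 (shut), then the shift along the world's x, y, z in cm, then the turn about the world's z in degrees. A call has 1 to 20 rows; each row is the pose to reach, as a shift and turn from the pose commanded when the call began; what a row does not reach only later rows make up. A row lasts 1/8 s, in which the tool goes at most 62.5 mm and 10.7 degrees, less where a joint would pass 70% of its speed; a pose out of reach is approached as far as the arm can. A call with a gripper value outside its range is refused whole. The fingers move at their own pace and stop on an object; "squeeze" is the grip in N (left out, the last holds). Time passes only in rows, so rows that repeat a pose let the fingers close. It gives the time, the measured TCP pose, the force, the opening and the grip force at its end, in the units of the state.
- ctrl.get_obs(): the state, without advancing time (a new reading comes with each control period).
- ctrl.camera(name): name is "side" or "top"; returns a dict with "image" (420x560x3 uint8, red, green, blue), "fx", "fy", "cx", "cy" (pixels), "camera_from_world" (4x4, takes a point from world to camera coordinates). Camera axes: x right, y up, looking along -z (the intrinsics and any distortion apply to the point x, -y, -z); pixel columns grow to the right and rows downward; lengths in m; the calibration is good to about 2 mm. A picture is of the moment at which its call begins. There is no depth.
- ctrl.hand_in(): hands the job in; it is judged then, once.
The state is a dict: "time_s": time; "qpos": joint angles; "joint_vel": joint speeds; "tau": joint torques, N m; "ee_pos": TCP position; "eef_rot": TCP orientation; "force": force on the tool from outside, world axes, zero at the start; "moment": the same for the moment, N m; "grip_width": finger opening in m; "grip_force": force on a finger pad.
Only numpy, scipy, OpenCV 4.12 (cv2) and the standard library are available. Lean on these libraries where they do the work, as an engineer would, in place of code of your own. Each camera call takes 0.05 s, during which the arm holds its last target. There are 200 camera calls.

## Task

Take the blue tray with the covered dish by its handle and slide it in under the low steel shelf, squarely and roughly in the middle, until its whole square pan is under the board and only the handle sticks out at the front, toward the robot. Keep the dish level and in the tray, do not bump the tray or the gripper against the shelf, let go, and leave the yellow tray where it is.

Things in the scene. Friction and masses are not known exactly. Their poses are not given: they have to be found in the camera images.
- blue_tray: Blue tray, loose, 0.15 kg: square open pan 108 x 108 mm, 20 mm high, walls and floor 3 mm; handle along its -x: a stem 12 mm wide, then an upright grip 40 mm long (x), 16 mm wide (y), 4 to 40 mm above the table, centred 132 mm from the pan's centre, ending at 152 mm. Pinch the grip from above, fingers closing along y; the tray may be lifted by it. Origin: centre of the pan's underside; z up.
- blue_tray_grip (a point): Centre of the blue tray's upright grip, 30 mm above the tray's underside, at (-132, 0, 30) mm in the tray's frame, same axes.
- dish: Covered round dish, beige contents, 95 mm across, 16 mm high, 45 g, lying loose in the blue tray (a few mm of play); its lid top is 19 mm above the tray's underside. Origin: centre of its underside, z up.
- riser: Low steel shelf, fixed: board 150 mm deep (x), 200 wide (y), underside 62, top 74 mm above the table; side panels leave 182 mm clear; open front and back. A dish and a white-capped jar (73 mm) stand fixed on it. Origin: on the table under the board's centre; x points from the front (robot side, -75 mm) to the back, z up. With the pan centred, the grip's centre is 57 mm before the front edge.
- yellow_tray: Yellow tray, loose, same form, size and axes as the blue one, carrying a white-capped sample jar 55 mm across whose top is 70 mm above the table. A bystander: leave it. It may stand between the blue tray and the shelf, so lift the blue one over.

How it is judged:
At the end, for the whole second after the job is handed in: The blue tray lies flat and still on the table with its pan under the shelf's board: pan centre within 22 mm (front to back) and 30 mm (sideways) of the shelf's centre, turned less than 15 degrees from square, handle out at the front; the dish lies flat in the tray (x of blue_tray in the frame of riser between -0.022 and 0.022 m and y of blue_tray in the frame of riser between -0.03 and 0.03 m and angle between the x axis of blue_tray and the x axis of riser, either way round below 0.26 rad and x of blue_tray_grip in the frame of riser below -0.09 m and height (world z) of blue_tray below 0.006 m and angle between blue_tray's own z axis and vertical below 0.08 rad and horizontal distance between dish and blue_tray below 0.015 m and height (world z) of dish below 0.012 m and angle between dish's own z axis and vertical below 0.1 rad and linear speed of each of blue_tray, dish below 0.01 m/s); the robot touches nothing.
It fails at once if the tray was bumped against the shelf (over 8 N) (contact force between blue_tray and riser above 8 N).
It fails at once if the dish was pressed against the shelf (over 3 N) (contact force between dish and riser above 3 N).
It fails at once if the robot bumped the shelf or what stands on it (over 8 N) (contact force between any of the arm, the fingers and riser above 8 N).
It fails at once if the dish was tipped by more than 25 degrees (angle between dish's own z axis and vertical above 0.44 rad).
It fails at once if the yellow tray was moved by more than 20 mm (distance of yellow_tray from where it was at the start of the episode above 0.02 m).
It also fails if it takes over 40 s, if anything falls off the work surface, if the arm or the gripper's body presses on something with over 40 N, if the wrist force passes 120 N, or if a joint passes its speed limit or range.

## Working session

There is one attempt and no reset: what is moved stays moved. The work goes in short steps, Python scripts to look and compute and a tool call to move; the robot and the scene stay as the last step left them, time stands still between calls to the robot, and variables do not carry over. Pictures are saved under pics/ and viewed, at most 10 in all, crops included, and the job is handed in when it is done.

Besides the shell and the picture viewer there is one more tool, called after "Call:" as name(argument=value, ...) on one line, values as JSON. servo_tool: Moves the arm, as the interface text tells. Its arguments: {"type":"object","properties":{"motion":{"type":"array","items":{"type":"array","items":{"type":"number"}}},"squeeze":{"type":"number"}},"required":["motion"]}

```bash
mkdir -p pics; cat > h.py <<'E'
import numpy as np,cv2
from station import ctrl
def snap(n,f):
    c=ctrl.camera(n); cv2.imwrite('pics/'+f,c['image'][:,:,::-1]); return c
def ray(c,u,v,z):
    M=np.array(c['camera_from_world']);R=M[:3,:3];t=M[:3,3]
    d=R.T@np.array([(u-c['cx'])/c['fx'],-(v-c['cy'])/c['fy'],-1]);o=-R.T@t
    return o+d*(z-o[2])/d[2]
E
python3 - <<'E'
from h import *
for n in('top','side'):
    c=snap(n,n+'1.png');print(n,{k:c[k] for k in c if k!='image'})
o=ctrl.get_obs();print(o['ee_pos'],o['eef_rot'],o['grip_width'],o['time_s'])
E
```

```text
top {'fx': 416.906901164688, 'fy': 416.906901164688, 'cx': 276.2033520661251, 'cy': 208.15445781894937, 'camera_from_world': array([[-0.023938  , -0.99947286, -0.02193132,  0.03720097],
       [ 0.9886231 , -0.02692535,  0.14798441, -0.56404455],
       [-0.14849691, -0.01813936,  0.98874649, -1.0267371 ],
       [ 0.        ,  0.        ,  0.        ,  1.        ]])}
side {'fx': 449.36028570725904, 'fy': 449.36028570725904, 'cx': 274.2249699488782, 'cy': 207.99309019989082, 'camera_from_world': array([[ 0.82521733, -0.56465571, -0.01342687, -0.47135921],
       [ 0.21969222,  0.29898808,  0.92862342, -0.17354797],
       [-0.52033805, -0.76926592,  0.37078061, -0.93026469],
       [ 0.        ,  0.        ,  0.        ,  1.        ]])}
[0.21356096 0.5068121  0.40414462] [-3.14055122e+00 -6.33277057e-05  2.74279813e+00] 0.09429235627306506 0.1
```

View pics/top1.png

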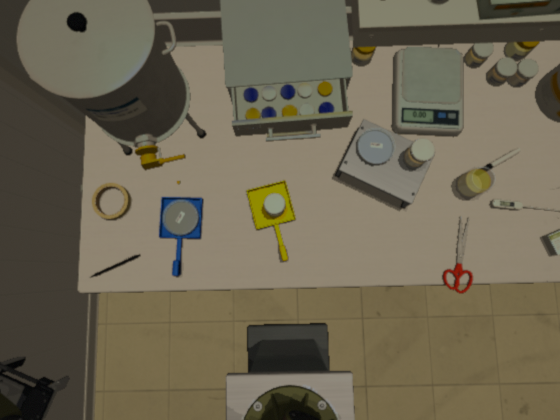

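View pics/side1.png

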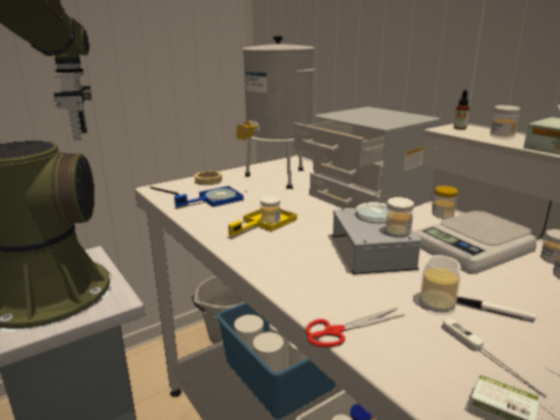

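The top view shows the blue tray with its pan at about (181,217) and grip at (177,267), the yellow pan at (271,206), and the shelf's front edge from about (336,172) to (403,205). The shelf is turned clockwise. I'll zoom in on the shelf and segment blue.

```bash
cat > blue.py <<'E'
from h import *
from scipy.optimize import least_squares
def blue(c,z=0):
    """pose of blue tray: fit projected silhouette model to mask pixels in top image"""
    im=c['image'];h=cv2.cvtColor(im,cv2.COLOR_RGB2HSV)
    m=cv2.inRange(h,(100,140,50),(125,255,255)); m[:150]=0; m[:,:150]=0
    return m
E
python3 - <<'E'
from blue import *
c=snap('top','x.png');im=c['image']
m=blue(c);n,l,s,ce=cv2.connectedComponentsWithStats(m);print([(a.tolist(),b.tolist()) for a,b in zip(s,ce) if a[4]>15])
a=cv2.resize(im[110:215,325:445],None,fx=5,fy=5,interpolation=cv2.INTER_CUBIC)[:,:,::-1]
cv2.imwrite('pics/shelf.png',a)
b=cv2.resize(im[180:290,145:305],None,fx=5,fy=5,interpolation=cv2.INTER_CUBIC)[:,:,::-1]
cv2.imwrite('pics/trays.png',b)
E
```

```text
[([0, 0, 560, 420, 234480], [279.8037273967929, 209.4437265438417]), ([160, 197, 42, 79, 719], [180.58414464534076, 227.86787204450627])]
```

View pics/shelf.png

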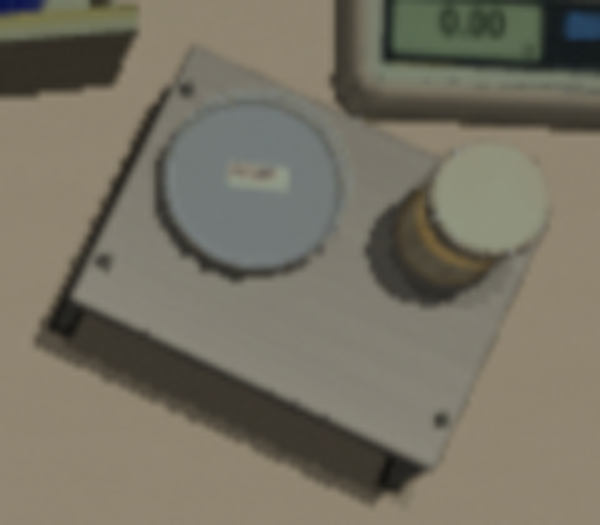

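View pics/trays.png

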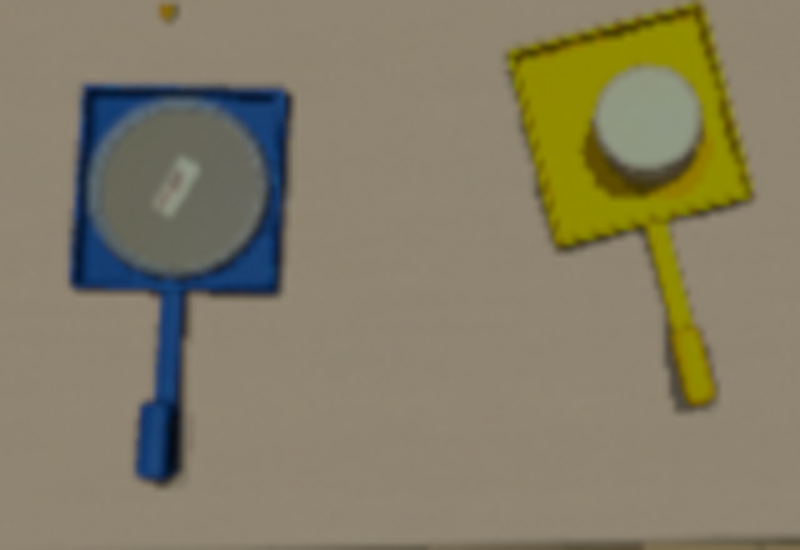

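The shelf crop shows the board-top corners at (195,45), (72,298) and (435,467). In the tray crop, the blue pan's rim corners are at (85,85), (288,92), (278,293) and (72,288), and the grip runs from about y=402 to 480.

```bash
python3 - <<'E'
from h import *
c=ctrl.camera('top')
P=lambda x,y,ox,oy,z:ray(c,x/5-.4+ox,y/5-.4+oy,z)[:2]
bl,fl,fr=[P(x,y,325,110,.074) for x,y in((195,45),(72,298),(435,467))]
print('lens',np.linalg.norm(bl-fl),np.linalg.norm(fr-fl))
ang=lambda d:np.degrees(np.arctan2(d[1],d[0]))
print('yaw',ang(bl-fl),ang(fl-fr)-90,'centre',(bl+fr)/2)
q=[P(x,y,145,180,.02) for x,y in((85,85),(288,92),(278,293),(72,288))]
pc=np.mean(q,0);print('pan',pc,'yaw',ang(q[0]-q[3]),ang(q[1]-q[2]),ang(q[0]-q[1])-90,ang(q[3]-q[2])-90)
g=[P(x,y,145,180,.04) for x,y in((142,402),(172,402),(168,480),(138,477))];gc=np.mean(g,0)
print('grip',gc,np.linalg.norm(gc-pc),'yaw',ang(pc-gc))
y=[P(x,y_,145,180,.02) for x,y_ in((508,52),(702,8),(750,200),(560,248))];print('yellow',np.mean(y,0),y)
E
```

```text
lens 0.14777828500122187 0.19726260608252572
yaw -27.76042944973276 -27.4532704439626 centre [ 0.67468827 -0.26000856]
pan [0.55059849 0.27418371] yaw -2.662513611840949 -2.680827195459998 -3.585175864690612 -2.8525015499024278
grip [0.42001287 0.28091369] 0.1307589254653739 yaw -2.9502392104681716
yellow [0.57731748 0.03772099] [array([0.61877991, 0.10121586]), array([ 0.63955429, -0.00179814]), array([ 0.53672337, -0.02402986]), array([0.51421237, 0.07549609])]
```

Call:
servo_tool(motion=[[0, 5, -5.5, 0, 5], [0, 10, -11, -2, 10], [0, 15, -16.5, -5, 15], [0, 20.5, -22.6, -8, 20], [0, 20.5, -22.6, -12, 20], [0, 20.5, -22.6, -14, 20], [0, 20.5, -22.6, -14, 20]], squeeze=60)

```text
time_s: 1.08
ee_pos: [0.4187, 0.2798, 0.2625]
eef_rot: [-3.139, -0.004, 3.09]
force: [0.1, 0.7, 0.7]
grip_width: 0.094
grip_force: 0.0
```

```bash
python3 - <<'E'
from h import *
a=snap('top','x.png')['image'][170:300,120:290];b=snap('side','x.png')['image'][90:220,120:290]
cv2.imwrite('pics/pre.png',cv2.resize(np.vstack([a]),None,fx=4.5,fy=4.5)[:,:,::-1]);cv2.imwrite('pics/preS.png',cv2.resize(b,None,fx=4.5,fy=4.5)[:,:,::-1])
o=ctrl.get_obs();print(o['ee_pos'],o['eef_rot'])
E
```

```text
[0.41853777 0.28137083 0.26562778] [3.14123100e+00 3.91800473e-04 3.09187604e+00]
```

View pics/preS.png

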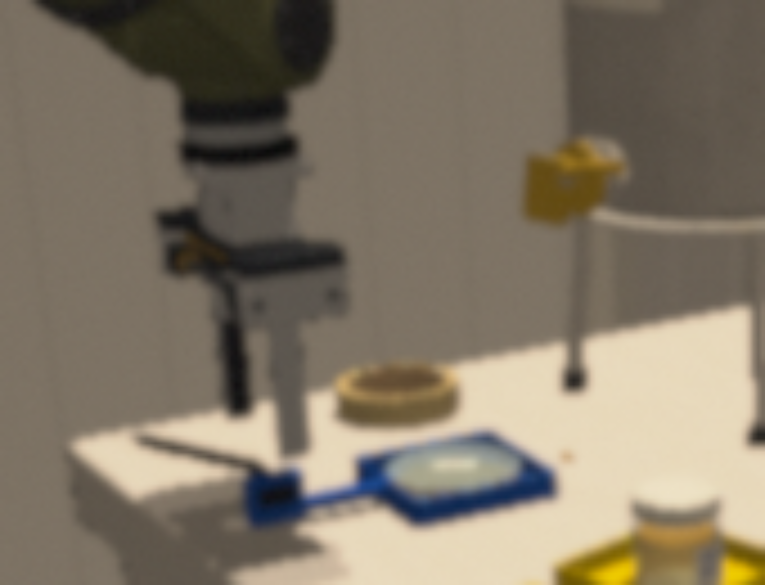

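The fingers stand over the blue grip, which is at about (275,500) in the crop, one on each side. Next: descend and close.

Call:
servo_tool(motion=[[0, 0, 0, -3, 0], [0, 0, 0, -5, 0], [0, 0, 0, -5.9, 0], [0.5, 0, 0, -5.9, 0], [0.9, 0, 0, -5.9, 0], [1, 0, 0, -5.9, 0], [1, 0, 0, -5.9, 0], [1, 0, 0, -5.9, 0], [1, 0, 0, -5.9, 0], [1, 0, 0, -5.9, 0], [1, 0, 0, -5.9, 0], [1, 0, 0, -5.9, 0]], squeeze=60)

```text
time_s: 2.68
ee_pos: [0.4186, 0.2808, 0.2056]
eef_rot: [-3.142, -0.0, 3.092]
force: [-0.2, -0.6, 0.0]
grip_width: 0.0158
grip_force: 60.0
```

Gripped. Lift and check.

Call:
servo_tool(motion=[[1, 0, 0, 0.5, 0], [1, 0, 0, 1.5, 0], [1, 0, 0, 3, 0], [1, 0, 0, 5, 0], [1, 0, 0, 7, 0], [1, 0, 0, 9, 0], [1, 0, 0, 10.5, 0], [1, 0, 0, 11.5, 0], [1, 0, 0, 12, 0], [1, 0, 0, 12, 0]])

```text
time_s: 3.92
ee_pos: [0.4186, 0.2808, 0.3256]
eef_rot: [-3.142, -0.0, 3.092]
force: [-0.2, 0.5, -2.1]
grip_width: 0.0158
grip_force: 60.0
```

```bash
python3 - <<'E'
from h import *
b=snap('side','x.png')['image'][70:240,120:340]
cv2.imwrite('pics/lift.png',cv2.resize(b,None,fx=3.5,fy=3.5)[:,:,::-1])
o=ctrl.get_obs();print(o['ee_pos'],o['moment'])
E
```

```text
[0.41852932 0.28079434 0.32526043] [0.03202703 0.18470624 0.00026176]
```

View pics/lift.png

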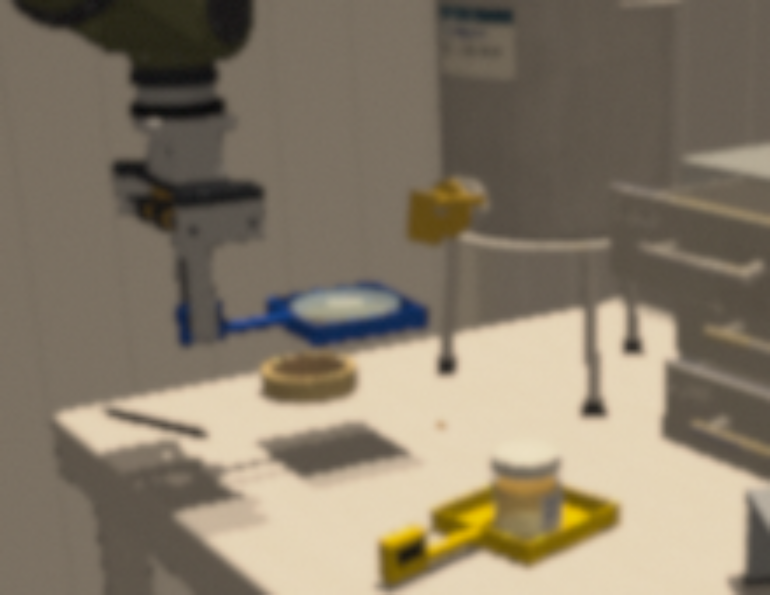

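The side view shows the tray lifted level, with the dish at about (345,302) in the crop, and clear of the yellow jar's height. Now carry it across to the pre-insert pose.

Call:
servo_tool(motion=[[1, 0, -0.4, 0, 0], [1, 0, -1.2, 0, 0], [1, 0, -2.4, 0, 0], [1, 0, -4.2, 0, 0], [1, 0, -6.5, 0, -1], [1, 0, -9, 0, -2.5], [1, 0, -11.5, 0, -4], [1, 0, -14, 0, -6], [1, 0, -16.5, 0, -8], [1, 0, -19, 0, -10], [1, 0, -21.5, 0, -12], [1, 0, -24, 0, -14], [1, 0, -26.5, 0, -16], [1, 0, -29, 0, -18], [1, 0, -31.5, 0, -20], [1, -0.1, -34, 0, -22], [1, -0.2, -36.3, 0, -23.5], [1, -0.2, -38.3, 0, -24.4], [1, -0.2, -39.8, 0, -24.7], [1, -0.2, -40.6, 0, -24.7]])

```text
time_s: 6.48
ee_pos: [0.4163, -0.126, 0.3257]
eef_rot: [3.142, 0.0, 2.66]
force: [0.0, 0.7, -1.4]
grip_width: 0.0156
grip_force: 60.0
```

Call:
servo_tool(motion=[[1, 0, 0, 0, 0], [1, 0, 0, -0.8, 0], [1, 0, 0, -2, 0], [1, 0, 0, -3.5, 0], [1, 0, 0, -5, 0], [1, 0, 0, -6.5, 0], [1, 0, 0, -8, 0], [1, 0, 0, -9.2, 0], [1, 0, 0, -10.2, 0], [1, 0, 0, -11, 0], [1, 0, 0, -11.4, 0], [1, 0, 0, -11.7, 0], [1, 0, 0, -11.7, 0]])

```text
time_s: 8.1
ee_pos: [0.4166, -0.1252, 0.2087]
eef_rot: [3.142, 0.0, 2.661]
force: [1.0, -0.2, -1.7]
grip_width: 0.0154
grip_force: 60.0
```

```bash
python3 - <<'E'
from h import *
a=snap('top','x.png')['image'][100:260,240:450]
cv2.imwrite('pics/preins.png',cv2.resize(a,None,fx=3.7,fy=3.7,interpolation=cv2.INTER_CUBIC)[:,:,::-1])
o=ctrl.get_obs();print(o['ee_pos'],o['eef_rot'])
E
```

```text
[ 0.41660977 -0.12519528  0.20878197] [3.14157361e+00 2.35664025e-04 2.66072807e+00]
```

View pics/preins.png

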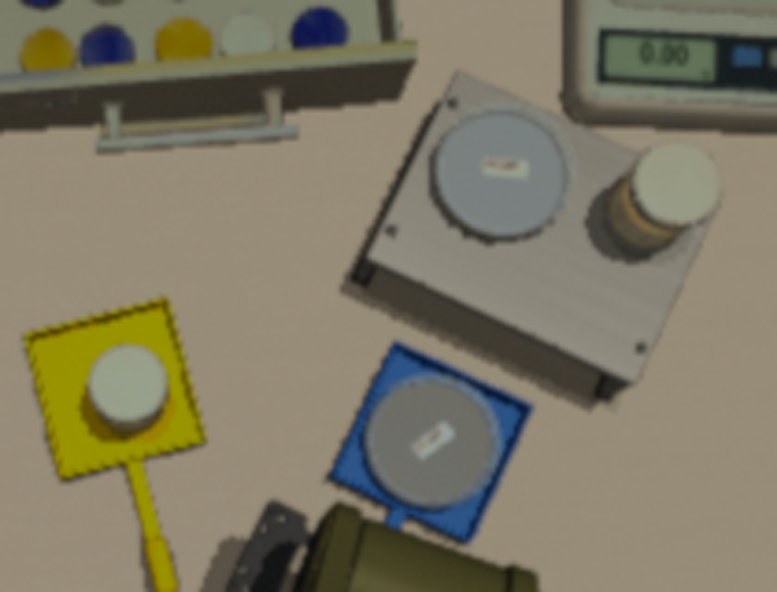

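The pan rim corners are at (398,343), (531,407), (468,542) and (331,480), and the board's front edge runs from (370,262) to (638,382). The tray looks square to the opening and centred on it.

```bash
python3 - <<'E'
from h import *
c=ctrl.camera('top')
P=lambda x,y,z:ray(c,x/3.7-.36+240,y/3.7-.36+100,z)[:2]
ang=lambda d:np.degrees(np.arctan2(d[1],d[0]))
q=[P(x,y,.023) for x,y in((398,343),(531,407),(468,542),(331,480))];p=np.mean(q,0)
bl,fl,fr=[P(*v,.074) for v in((458,70),(370,262),(638,382))]
print('pan',p,ang(q[0]-q[3]),ang(q[1]-q[2]),'shelf',(bl+fr)/2,ang(fl-fr)-90)
yw=np.radians(-27.6);R=np.array([[np.cos(yw),-np.sin(yw)],[np.sin(yw),np.cos(yw)]])
print('rel',R.T@(p-np.array([.6755,-.260])), R.T@(p-(bl+fr)/2))
E
```

```text
pan [ 0.53308547 -0.1838185 ] -28.183507782940506 -27.83751089760711 shelf [ 0.67488046 -0.26037805] -26.57215731437031
rel [-0.16150285  0.00153223] [-0.16112896  0.00215429]
```

Call:
servo_tool(motion=[[1, 0.2, -0.1, 0, 0], [1, 0.6, -0.3, 0, 0], [1, 1.4, -0.75, 0, 0], [1, 2.3, -1.2, 0, 0], [1, 3.2, -1.7, 0, 0], [1, 4.1, -2.2, 0, 0], [1, 5, -2.7, 0, 0], [1, 5.9, -3.2, 0, 0], [1, 6.8, -3.65, 0, 0], [1, 7.7, -4.1, 0, 0], [1, 8.6, -4.6, 0, 0], [1, 9.3, -5, 0, 0], [1, 9.8, -5.25, 0, 0], [1, 10, -5.35, 0, 0]])

```text
time_s: 9.95
ee_pos: [0.5168, -0.1788, 0.2086]
eef_rot: [-3.142, -0.0, 2.661]
force: [-0.4, -0.1, -1.5]
grip_width: 0.0156
grip_force: 60.0
```

Call:
servo_tool(motion=[[1, 0.3, -0.16, 0, 0], [1, 0.9, -0.48, 0, 0], [1, 1.7, -0.9, 0, 0], [1, 2.5, -1.35, 0, 0], [1, 3.2, -1.7, 0, 0], [1, 3.8, -2.05, 0, 0], [1, 4.2, -2.25, 0, 0], [1, 4.2, -2.25, -0.1, 0], [1, 4.2, -2.25, -0.2, 0], [1, 4.2, -2.25, -0.25, 0], [1, 4.2, -2.25, -0.25, 0]])

```text
time_s: 11.32
ee_pos: [0.5585, -0.2011, 0.2061]
eef_rot: [3.142, -0.0, 2.661]
force: [0.0, -0.1, -1.5]
grip_width: 0.0157
grip_force: 60.0
```

```bash
python3 - <<'E'
from h import *
a=snap('top','x.png')['image'][90:250,280:450];b=snap('side','x.png')['image'][130:290,250:450]
cv2.imwrite('pics/ins.png',cv2.resize(b,None,fx=3.7,fy=3.7,interpolation=cv2.INTER_CUBIC)[:,:,::-1])
o=ctrl.get_obs();print(o['ee_pos'],o['eef_rot'],o['force'])
E
```

```text
[ 0.55854953 -0.20115514  0.20622402] [-3.14158662e+00  1.19885370e-04  2.66077945e+00] [ 0.24835825  0.89084897 -1.69838047]
```

View pics/ins.png

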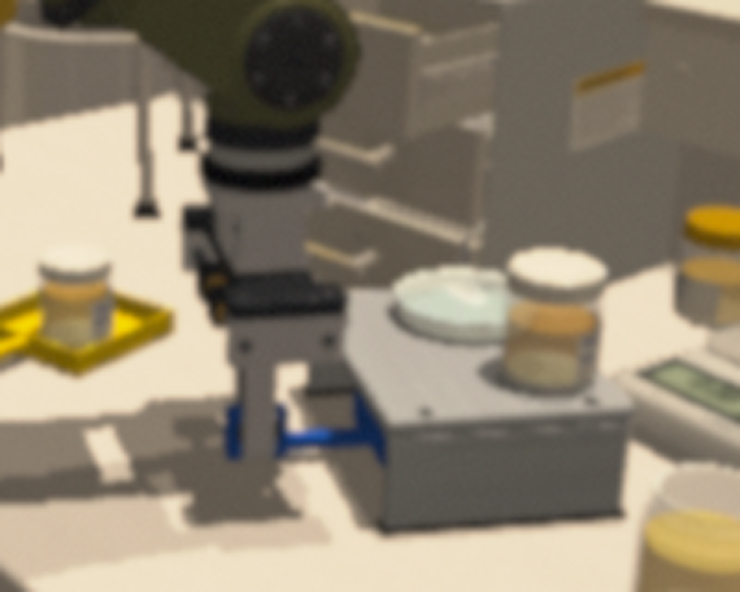

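The pan is under the board, with the stem at about (325,437) in the crop and the grip still outside in the fingers. Next: set down the last millimetre, release and lift straight up.

Call:
servo_tool(motion=[[1, 0, 0, -0.05, 0], [1, 0, 0, -0.05, 0], [0.7, 0, 0, -0.05, 0], [0.6, 0, 0, -0.05, 0], [0.4, 0, 0, -0.05, 0], [0.4, 0, 0, -0.05, 0], [0.4, 0, 0, -0.05, 0], [0.4, 0, 0, -0.05, 0], [0.4, 0, 0, 1, 0], [0.4, 0, 0, 3, 0], [0.4, 0, 0, 6, 0], [0.4, 0, 0, 10, 0], [0.4, -3, 1.5, 14, 0], [0.4, -7, 4, 16, 0], [0.4, -12, 8, 17, 0], [0.4, -17, 12, 17, 0], [0.4, -20, 16, 17, 0], [0.4, -20, 16, 17, 0]])

```text
time_s: 13.68
ee_pos: [0.3568, -0.0396, 0.3777]
eef_rot: [3.141, 0.003, 2.663]
force: [-0.2, 0.0, -0.3]
grip_width: 0.0565
grip_force: 0.0
```

```bash
python3 - <<'E'
from h import *
a=snap('top','x.png')['image'][90:250,240:450];b=snap('side','x.png')['image'][130:290,250:450]
a=cv2.resize(a,None,fx=2.5,fy=2.5);b=cv2.resize(b,(275,400));
cv2.imwrite('pics/end.png',np.hstack([a,b])[:,:,::-1])
o=ctrl.get_obs();print(o['ee_pos'],o['grip_width'])
E
```

```text
[ 0.3586184  -0.04113464  0.37745134] 0.0562035122225488
```

View pics/end.png

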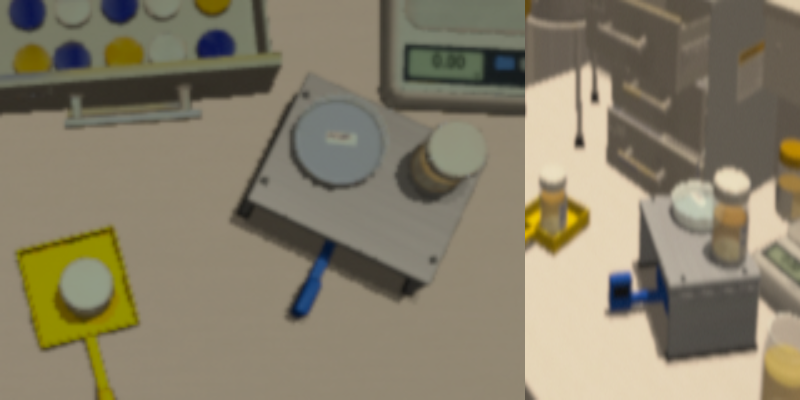

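The pan is fully under the board. The handle sticks out square at the front, grip at about (308,295), the tray is released, and the yellow tray hasn't moved. Handing in.

```bash
python3 -c "
from h import *
print(ctrl.hand_in())"
```

```text
the job is handed in; nothing more can be done
None
```

I slid the blue tray with its dish squarely under the middle of the shelf, with only the handle out at the front, let go, and handed the job in; the last pictures show the yellow tray where it was, though the hand-in returned no verdict.

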